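# Put the herb jar away and shut the spice drawer

## Robot

A 7-joint arm with a two-finger parallel gripper is mounted at the origin on the work surface. World frame = base frame: x ahead of the robot, y to its left, z up, the work surface at z = 0. Lengths are in mm, angles in rad, forces in N, time in s.
With the tool pointing down it reaches from about 400 to 875 mm from the base axis. Payload 4.4 kg.
Tool frame: the origin (TCP) lies at the very end of the fingers, on their centre line; the grasp point (between the pads) lies 19 mm behind it; y points along the fingers, x is the direction in which the jaws open and shut, and the axes are right-handed (so a half turn about y gives the same grasp; the last joint's range is limited). The gripper opens to 85 mm and grips with 20 to 120 N. Pads are 22 mm wide; open, the fingers measure 114 mm over their backs; the gripper's body (76 mm by 85 mm) begins 54 mm behind the grasp point. The pads swing forward as they close: fully open they stand 13 mm farther back than shut.
Start: joints at [-1.324, 0.628, 0.038, 1.517, -0.027, 0.996, -0.02], TCP at [199.997, 618.481, 231.313] pointing down, gripper open.
Joint ranges: [-3.06, 3.06], [-0.37, 2.12], [-1.25, 1.32], [0.18, 2.47], [-1.1, 4.24], [0.23, 1.98], [-2.94, 2.94]. Speed limits (rad/s): [2.57, 2.57, 3.14, 3.14, 3.14, 3.14, 3.14].

## Interface

Orientations are given as [roll, pitch, yaw] about the fixed x, y, z axes, in that order (R = Rz(yaw) Ry(pitch) Rx(roll)).
In Python, from cell import readout, eyes, finish_job gives the robot as it stands. The module is installed in compiled form; this text tells all that it offers.
- The arm moves only by the tool apply_moves, never from a script. Its argument "commands" is a list that holds one entry, the list of rows, each a list of 6 numbers: the shift along the tool's x, y, z in units of 0.04 m (1.0 is 0.04 m), then the turn, a rotation vector about the tool's x, y, z in units of 5 degrees (1.0 is 5 degrees). A call has 1 to 8 rows; each row shifts and turns the pose as measured when the row begins, along the tool's axes as they then stand; what a row does not reach is not made up. A row lasts 1/12 s, in which the tool goes at most 41.7 mm and 7.16 degrees, less where a joint would pass 70% of its speed; a pose out of reach is approached as far as the arm can. A call with a number of a shift or a turn outside -1 to 1 is refused whole. A call with a gripper value outside its range is refused whole. "claw" is the finger opening in mm, from 0 to 85.4, set as the call begins (left out, the last holds). The fingers move at their own pace and stop on an object; the grip force is fixed at half the most. Time passes only in rows, so rows that do not move let the fingers close. It gives the time, the measured TCP pose, the force and the opening at its end, in the units of the state.
- readout.read_state(): the state, without advancing time (a new reading comes with each control period).
- eyes.get_image(name): name is "scene" or "top" or "wrist"; returns a dict with "image" (384x512x3 uint8, red, green, blue), "mtx" (3x3 intrinsics, pixels), "rvec" (rotation vector, rad) and "tvec" (3), from world to camera coordinates, as OpenCV has them. Camera axes: x right, y down, z forward; pixel columns grow to the right and rows downward; lengths in mm; the calibration is good to about 2 mm. The wrist camera is an equidistant fisheye: a pixel r from the principal point sees the ray r / f radians off the axis. A picture is of the moment at which its call begins. There is no depth.
- finish_job(): hands the job in, once; it reports no verdict.
The state is a dict: "clock": time; "qpos": joint angles; "qd": joint speeds; "tau": joint torques, N m; "eef_pos": TCP position; "tool_rot": TCP orientation; "force": force on the tool from outside, world axes, zero at the start; "torque": the same for the moment, N m; "width": finger opening in mm.
Only numpy, scipy, OpenCV 4.12 (cv2) and the standard library are available. Lean on these libraries where they do the work, as an engineer would, in place of code of your own. Each camera call takes 0.05 s, during which the arm holds its last target. There are 200 camera calls.

## Task

Put the jar of green herbs away: stand it upright on the cork mat in the empty compartment of the open spice drawer, setting it down rather than dropping it, then push the drawer gently all the way shut. Don't slam the drawer, don't tip any jar over, and leave the other things on the counter where they are.

Things in the scene. Friction and masses are not known exactly. Their poses are not given: they have to be found in the camera images.
- herb_jar: square clear-glass spice jar, 44 x 44 mm, 98 mm tall, green herbs inside, white labels on two faces; round light-brown bamboo cap 42 mm in diameter from 74 to 98 mm height, the place to grip. Origin: centre of the underside, z up. It starts upright on the counter. It weighs about 0.2 kg.
- cork_mat: loose square cork mat, 62 x 62 x 4 mm, lying in the empty compartment of the drawer (any of the three). Origin: centre of its underside; edges parallel to the drawer's. The jar goes on top of it.
- red_jar: square clear-glass spice jar, 44 x 44 mm, 98 mm tall, red spice inside, white labels on two faces; round light-brown bamboo cap 42 mm in diameter from 74 to 98 mm height, the place to grip. Origin: centre of the underside, z up. It stands in another compartment of the drawer, its cap about 78 or 156 mm from the empty compartment's centre.
- sand_jar: square clear-glass spice jar, 44 x 44 mm, 98 mm tall, sand-coloured spice inside, white labels on two faces; round light-brown bamboo cap 42 mm in diameter from 74 to 98 mm height, the place to grip. Origin: centre of the underside, z up. It stands in the remaining compartment of the drawer.
- spice_cabinet: fixed light-wood cabinet on the counter, 190 deep (x) x 274 wide (y) x 142 mm tall; its open front faces its own -x, 65 mm from the origin. Origin: on its underside, 65 mm behind that front, midway across its width; z up. One drawer slides out along -x.
- spice_drawer (a joint): drawer travel in m: 0 is fully shut (drawer front flush with the cabinet's front), up to 0.15 open. It starts standing open by about 0.12. Friction about 1.5 N. The wooden drawer front is 248 mm wide, 12 mm thick, its outer face 48 mm towards -x from drawer_mid, its top edge 95 mm above the counter.
- drawer_mid (a point): centre of the middle compartment, on the drawer's floor (22 mm above the counter); axes parallel to the cabinet's; moves with the drawer. Three compartments side by side along y, centres at y = -78, 0 and +78 mm, each 72 x 72 mm inside. Dividers, side and back walls are 40 mm high above the floor; behind them a solid deck of the same height.
- drawer_handle (a point): middle of the brass bar handle on the drawer's front: a horizontal round bar 10 mm thick and 110 mm long along the drawer's y, 35 mm in front of the drawer front's face and 74 mm above the counter; axes parallel to the cabinet's; push it towards +x to shut the drawer.
- pepper_mill: dark wooden pepper mill, 54 mm in diameter, 128 mm tall, standing on the counter; origin: centre of the underside. Leave it.
- honey_jar: round amber jar with a black cap, 60 mm in diameter, 85 mm tall, standing on the counter; origin: centre of the underside. Leave it.
- mug: white mug, 80 mm in diameter, 90 mm tall, on the counter; origin: centre of the underside. Leave it.
- pinch_bowl: small blue bowl, 90 mm in diameter, 35 mm tall, on the counter; origin: centre of the underside. Leave it.
Mind the look-alikes: they are no part of the job. What is meant by the cork_mat is not turquoise, and is the smaller of those in its own colour.

How it is judged:
By the outcome, as a careful person would: the job done as asked, in the order asked, and still so for the second after the job is handed in, with the robot touching nothing.
It also fails if it takes over 51 s, if anything falls off the work surface, if the arm or the gripper's body presses on something with over 40 N, if the wrist force passes 120 N, or if a joint passes its speed limit or range.

## Working session

There is one attempt and no reset: what is moved stays moved. The work goes in short steps, Python scripts to look and compute and a tool call to move; the robot and the scene stay as the last step left them, time stands still between calls to the robot, and variables do not carry over. Pictures are saved under pics/ and viewed, about 8 in all and at most 12, crops included, and the job is handed in when it is done.

Besides the shell and the picture viewer there is one more tool, called after "Emit:" by a JSON object that holds its "method" and its "body". apply_moves: Moves the arm, as the interface text tells. Shifts and turns lie within -1 to 1; 1 stands for 0.04 m of shift or 5 degrees of turn. Its arguments: {"type":"object","properties":{"commands":{"type":"array"},"claw":{"type":"number"}},"required":["commands"]}

```bash
mkdir -p pics
cat > h.py <<'E'
import numpy as np, cv2
from cell import readout, eyes, finish_job
def grab(n,tag):
    d=eyes.get_image(n); cv2.imwrite(f'pics/{tag}.png',d['image'][:,:,::-1]); np.savez(f'pics/{tag}.npz',**d); return d
def ld(tag): return dict(np.load(f'pics/{tag}.npz'))
def ray(d,px,fish=False):
    K=d['mtx'];R=cv2.Rodrigues(np.asarray(d['rvec'],float))[0];t=np.asarray(d['tvec'],float).ravel()
    x=(px[0]-K[0,2])/K[0,0];y=(px[1]-K[1,2])/K[1,1]
    if fish:
        r=np.hypot(x,y);s=np.sin(r)/max(r,1e-9);v=np.array([x*s,y*s,np.cos(r)])
    else: v=np.array([x,y,1.])
    return -R.T@t, R.T@v
def onz(d,px,z,fish=False):
    o,v=ray(d,px,fish);return o+v*(z-o[2])/v[2]
def proj(d,P):
    return cv2.projectPoints(np.array(P,float).reshape(-1,3),np.asarray(d['rvec'],float),np.asarray(d['tvec'],float),d['mtx'],None)[0].reshape(-1,2)
E
python3 - <<'E'
from h import *
a=grab('top','top0');b=grab('scene','sc0');
cv2.imwrite('pics/top0b.png',cv2.resize(a['image'][:,:,::-1],(800,600),interpolation=2))
cv2.imwrite('pics/sc0b.png',cv2.resize(b['image'][:,:,::-1],(800,600),interpolation=2))
for d in(a,b):print(d['mtx'],ray(d,(256,192)))
print(readout.read_state())
E
```

```text
[[428.19784761   0.         255.83959247]
 [  0.         428.19784761 189.06702283]
 [  0.           0.           1.        ]] (array([ 332.15831298,  -45.64050057, 1177.47969406]), array([ 0.1897717 , -0.01194876, -0.9817795 ]))
[[438.54215277   0.         261.0485172 ]
 [  0.         438.54215277 186.4607699 ]
 [  0.           0.           1.        ]] (array([872.21343284, 427.34631587, 784.48392643]), array([-0.33460128, -0.50660226, -0.79478815]))
{'clock': 0.1, 'qpos': array([-1.32377915,  0.62927333,  0.03847242,  1.51828243, -0.02699437,
        0.99629993, -0.02002866]), 'qd': array([-0.00133049, -0.00195517, -0.0013677 , -0.00227901,  0.00094275,
        0.00015181,  0.00025964]), 'tau': array([ 3.10697396e-03, -5.64520025e+01,  1.23048339e+00, -1.93971312e+01,
        1.13528103e-02,  5.43107992e-03,  2.66346603e-06]), 'eef_pos': array([199.84418786, 617.91705543, 230.46417772]), 'tool_rot': array([-1.57083642,  0.00174383,  1.2579308 ]), 'force': array([ 0.16451607, -0.03034765, -0.28599861]), 'torque': array([-0.03124547,  0.01481403, -0.00648274]), 'width': 85.20562242480167}
```

View pics/top0b.png

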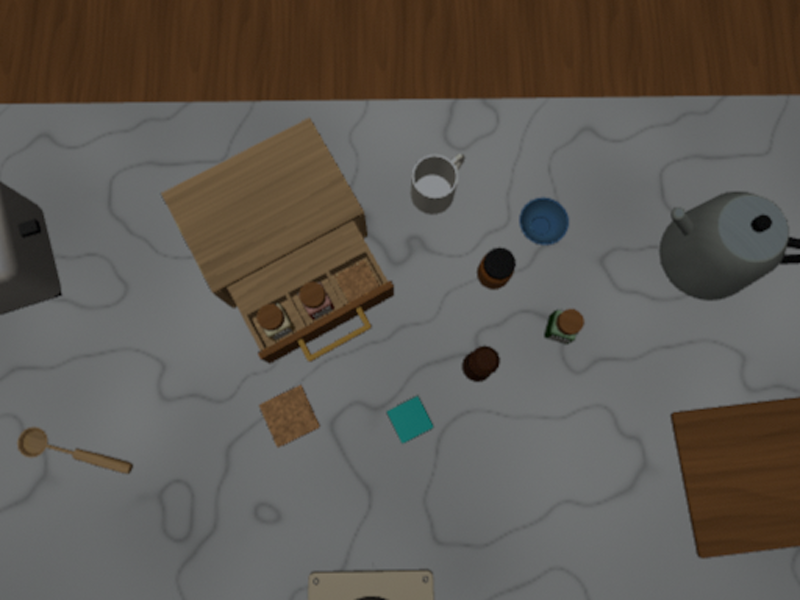

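View pics/sc0b.png

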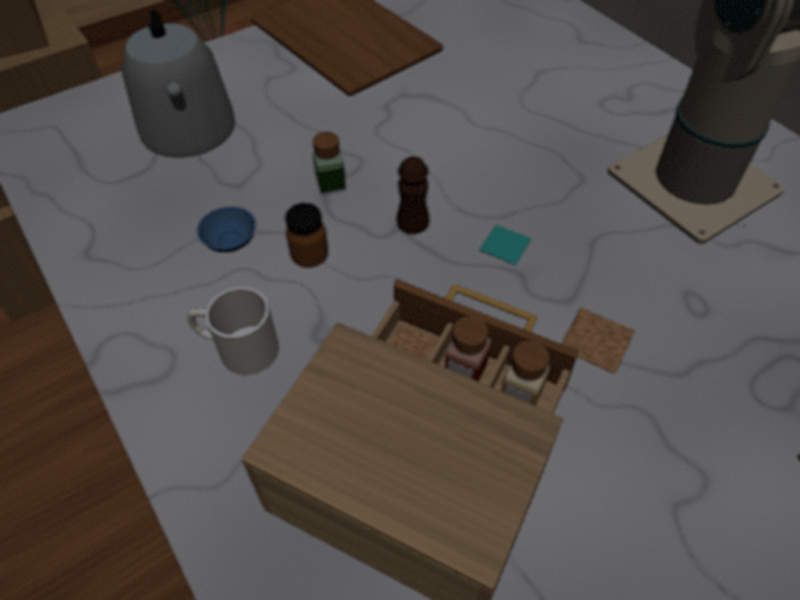

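The top picture (800x600) shows the herb jar's cap at (570,322). The drawer holds the sand jar at (270,318), the red jar at (313,295) and the empty compartment at (355,280).

Mat candidates:
- Cork mat in the drawer at (355,280).
- Larger cork mat on the counter at (289,416).
- Turquoise mat at (410,419).

The one in the drawer fits: it is cork, it is the smaller of the two, and it lies in the empty compartment. I'll confirm this in a crop.

Run:
```python
from h import *
a=ld('top0');b=ld('sc0')
def crop(d,x0,y0,x1,y1,w,h): return cv2.convertScaleAbs(cv2.resize(d['image'][y0:y1,x0:x1,::-1],(w,h),interpolation=2),alpha=1.7)
c1=crop(a,150,140,260,240,440,400)   # 4x
c2=crop(a,340,190,385,230,360,320)   # 8x
c2=cv2.copyMakeBorder(c2,0,80,0,0,cv2.BORDER_CONSTANT)
cv2.imwrite('pics/crop1.png',np.hstack([c1,c2]))
for n,d,box in(('top',a,(355,195,378,216)),('sc',b,(195,80,225,125))):
    x0,y0,x1,y1=box; im=d['image'][y0:y1,x0:x1]
    hsv=cv2.cvtColor(im,cv2.COLOR_RGB2HSV); m=((hsv[:,:,0]<20)&(hsv[:,:,1]>90)&(hsv[:,:,2]>40)).astype(np.uint8)
    k,l,s,c=cv2.connectedComponentsWithStats(m); i=1+np.argmax(s[1:,4]); print(n,s[i],c[i]+[x0,y0])
```

```text
top [  1   3  17  16 204] [364.6127451  205.48529412]
sc [  6   5  15  16 173] [208.45086705  91.26589595]
```

View pics/crop1.png

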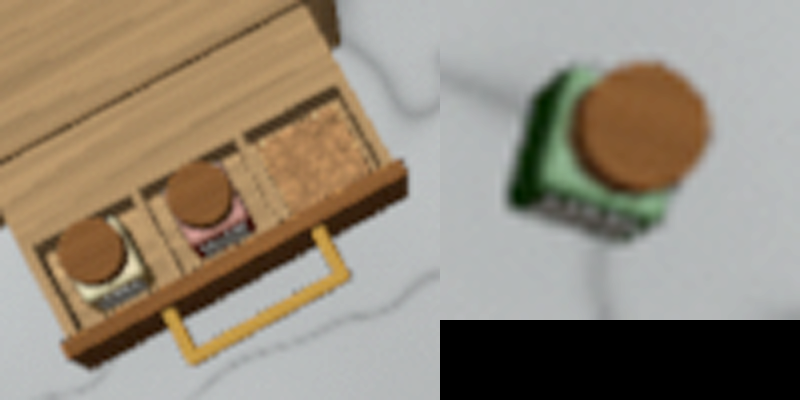

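The crop confirms it: the mat in the drawer (crop about (315,155)) is cork and fits the compartment, and the jar at right has green contents. Next I measure the geometry.

Run:
```python
from h import *
a=ld('top0');b=ld('sc0')
c1=lambda X,Y:((X+.5)/4-.5+150,(Y+.5)/4-.5+140)
c2=lambda X,Y:((X+.5)/8-.5+340,(Y+.5)/8-.5+190)
def tri(p,q):
    o1,v1=ray(a,p);o2,v2=ray(b,q);A=np.c_[v1,-v2];s=np.linalg.lstsq(A,o2-o1,rcond=None)[0]
    return (o1+s[0]*v1),(o2+s[1]*v2)
np.set_printoptions(precision=1,suppress=True)
print('cap top',onz(a,(364.6,205.5),98), 'crop', onz(a,c2(203,126),98),'tri(side-mixed)',tri((364.6,205.5),(208.5,91)))
e0,e1=onz(a,c2(70,207),0),onz(a,c2(190,240),0);print('jar base edge',e0,e1,np.linalg.norm(e1-e0),np.degrees(np.arctan2(*(e1-e0)[1::-1])))
h0,h1=onz(a,c1(193,355),74),onz(a,c1(349,273),74);d=h0-h1;yaw=np.arctan2(d[1],d[0])-np.pi/2
print('handle',h0,h1,np.linalg.norm(d),np.degrees(yaw),(h0+h1)/2)
ux=np.array([np.cos(yaw),np.sin(yaw),0]);uy=np.array([-np.sin(yaw),np.cos(yaw),0])
S,R=onz(a,c1(91,250),120),onz(a,c1(199,194),120);print('sand,red',S,R,np.linalg.norm(S-R),np.degrees(np.arctan2(*(S-R)[1::-1]))-90)
mid=(h0+h1)/2+83*ux;print('mid from handle',mid,'empty',mid-78*uy,'red-mid',(R-mid)@ux,(R-mid)@uy)
m=np.array([onz(a,c1(*p),26) for p in[(262,152),(330,97),(373,153),(300,207)]]);print('mat',m,m.mean(0),np.linalg.norm(np.diff(m,axis=0),axis=1))
for n,p,z in(('mill',(486,358),128),('honey',(500,262),85),('mug',(436,170),90),('bowl',(544,214),35)):print(n,onz(a,((p[0])/1.5625,p[1]/1.5625),z))
# check the drawer model in scene
P=[mid+k*78*uy+[0,0,98] for k in(0,1)]+[mid-83*ux+s*55*uy+[0,0,52] for s in(-1,1)]
P=np.array(P);P[:,2]=[120,120,74,74];print('scene proj x1.5625',proj(b,P)*1.5625)
```

```text
cap top [ 501.5 -335.9   98. ] crop [ 501.9 -336.8   98. ] tri(side-mixed) (array([ 502.7, -337.9,   90.3]), array([ 500.8, -336.4,   89.6]))
jar base edge [ 489.6 -315.1    0. ] [ 477.5 -356.     0. ] 42.724873490924544 -106.53063257569904
handle [452.2  92.4  74. ] [504.1  -8.6  74. ] 113.47656920907082 27.20491726495246 [478.2  41.9  74. ]
sand,red [513.9 150.9 120. ] [548.6  83.8 120. ] 75.5176764530595 27.35429611627049
mid from handle [552.   79.9  74. ] empty [587.6  10.5  74. ] red-mid -1.1383563981283324 5.07103015105859
mat [[596.8  52.3  26. ]
 [635.2   5.2  26. ]
 [594.9 -24.1  26. ]
 [557.8  26.2  26. ]] [596.2  14.9  26. ] [60.7 49.8 62.6]
mill [ 440.1 -192.   128. ]
honey [ 606.  -228.5   85. ]
mug [ 769.6 -124.8   90. ]
bowl [ 705.8 -319.7   35. ]
scene proj x1.5625 [[464.4 326.5]
 [525.8 352.5]
 [451.3 285.3]
 [528.8 316.9]]
```

```bash
cat >> h.py <<'E'
from scipy.spatial.transform import Rotation as Ro
def plan(pos,yaw_deg,n=None,start=None,mx=0.95):
    s=readout.read_state(); p0=np.array(s['eef_pos']) if start is None else np.array(start[0],float)
    R0=Ro.from_euler('xyz',s['tool_rot']) if start is None else Ro.from_euler('xyz',[-np.pi/2,0,np.radians(start[1])])
    R1=Ro.from_euler('xyz',[-np.pi/2,0,np.radians(yaw_deg)]); rv=(R0.inv()*R1).as_rotvec()
    if n is None:n=int(np.ceil(max(np.linalg.norm(np.array(pos)-p0)/40/mx,np.degrees(np.linalg.norm(rv))/5/mx,1)))
    step=(np.array(pos,float)-p0)/n
    rows=[]
    for i in range(n):
        Ri=R0*Ro.from_rotvec(rv*i/n); rows.append(np.r_[Ri.inv().apply(step)/40,np.degrees(rv/n)/5].round(2).tolist())
    for i in range(0,n,8):print(rows[i:i+8])
def st():
    s=readout.read_state();print(round(s['clock'],2),np.round(s['eef_pos'],1),np.round(np.degrees(s['tool_rot']),2),'F',np.round(s['force'],1),'w',round(s['width'],1),'q',np.round(s['qpos'],2))
E
python3 -c "
from h import *
plan((575,20,300),27.3)"
```

```text
[[-0.6, -0.09, -0.71, 0.0, 0.47, -0.0], [-0.57, -0.09, -0.74, 0.0, 0.47, -0.0], [-0.54, -0.09, -0.76, 0.0, 0.47, -0.0], [-0.5, -0.09, -0.78, 0.0, 0.47, -0.0], [-0.47, -0.09, -0.8, 0.0, 0.47, -0.0], [-0.44, -0.09, -0.82, 0.0, 0.47, -0.0], [-0.4, -0.09, -0.84, 0.0, 0.47, -0.0], [-0.37, -0.09, -0.85, 0.0, 0.47, -0.0]]
[[-0.33, -0.09, -0.87, 0.0, 0.47, -0.0], [-0.3, -0.09, -0.88, 0.0, 0.47, -0.0], [-0.26, -0.09, -0.89, 0.0, 0.47, -0.0], [-0.23, -0.09, -0.9, 0.0, 0.47, -0.0], [-0.19, -0.09, -0.91, 0.0, 0.47, -0.0], [-0.15, -0.09, -0.92, 0.0, 0.47, -0.0], [-0.11, -0.09, -0.92, 0.0, 0.47, -0.0], [-0.07, -0.09, -0.93, 0.0, 0.47, -0.0]]
[[-0.04, -0.09, -0.93, 0.0, 0.47, -0.0], [0.0, -0.09, -0.93, 0.0, 0.47, -0.0], [0.04, -0.09, -0.93, 0.0, 0.47, -0.0]]
```

Emit:
{"method": "apply_moves", "body": {"commands": [[[-0.6,-0.09,-0.71,0,0.47,0],[-0.57,-0.09,-0.74,0,0.47,0],[-0.54,-0.09,-0.76,0,0.47,0],[-0.5,-0.09,-0.78,0,0.47,0],[-0.47,-0.09,-0.8,0,0.47,0],[-0.44,-0.09,-0.82,0,0.47,0],[-0.4,-0.09,-0.84,0,0.47,0],[-0.37,-0.09,-0.85,0,0.47,0]]]}}

```text
clock: 0.77
eef_pos: [353.8, 362.9, 253.9]
tool_rot: [-1.564, 0.008, 0.934]
force: [1.0, 0.9, 0.8]
width: 85.7
```

Emit:
{"method": "apply_moves", "body": {"commands": [[[-0.33,-0.09,-0.87,0,0.47,0],[-0.3,-0.09,-0.88,0,0.47,0],[-0.26,-0.09,-0.89,0,0.47,0],[-0.23,-0.09,-0.9,0,0.47,0],[-0.19,-0.09,-0.91,0,0.47,0],[-0.15,-0.09,-0.92,0,0.47,0],[-0.11,-0.09,-0.92,0,0.47,0],[-0.07,-0.09,-0.93,0,0.47,0]]]}}

```text
clock: 1.43
eef_pos: [515.6, 96.5, 282.0]
tool_rot: [-1.566, 0.013, 0.591]
force: [0.2, -0.1, 1.1]
width: 85.3
```

```bash
python3 -c "
from h import *
st();plan((575,20,300),27.3)"
```

```text
1.43 [515.6  96.5 282. ] [-89.74   0.73  33.85] F [ 0.2 -0.1  1.1] w 85.3 q [-0.45  0.41  0.3   1.79 -0.14  0.97  0.5 ]
[[0.05, -0.15, -0.8, -0.01, 0.44, -0.05], [0.09, -0.15, -0.8, -0.01, 0.44, -0.05], [0.12, -0.15, -0.8, -0.01, 0.44, -0.05]]
```

Emit:
{"method": "apply_moves", "body": {"commands": [[[0.05,-0.15,-0.8,-0.01,0.44,-0.05],[0.09,-0.15,-0.8,-0.01,0.44,-0.05],[0.12,-0.15,-0.8,-0.01,0.44,-0.05],[0,0,0,0,0,0],[0,0,0,0,0,0]]]}}

```text
clock: 1.85
eef_pos: [579.3, 4.2, 299.7]
tool_rot: [-1.576, 0.002, 0.454]
force: [0.4, 0.4, -0.7]
width: 85.3
```

```bash
python3 -c "
from h import *
st();d=grab('wrist','w1');print(d['mtx'],ray(d,(256,192),True))
cv2.imwrite('pics/w1b.png',cv2.convertScaleAbs(cv2.resize(d['image'][:,:,::-1],(800,600),interpolation=2),alpha=1.5))"
```

```text
1.85 [579.3   4.2 299.7] [-90.3    0.1   25.99] F [ 0.4  0.4 -0.7] w 85.3 q [-0.29  0.47  0.35  1.64 -0.17  1.06  0.57]
[[297.31863964   0.         254.29833033]
 [  0.         297.31863964 189.96805473]
 [  0.           0.           1.        ]] (array([548.74257445,  68.69510568, 441.82552498]), array([ 0.1290871 , -0.2560398 , -0.95800842]))
```

View pics/w1b.png

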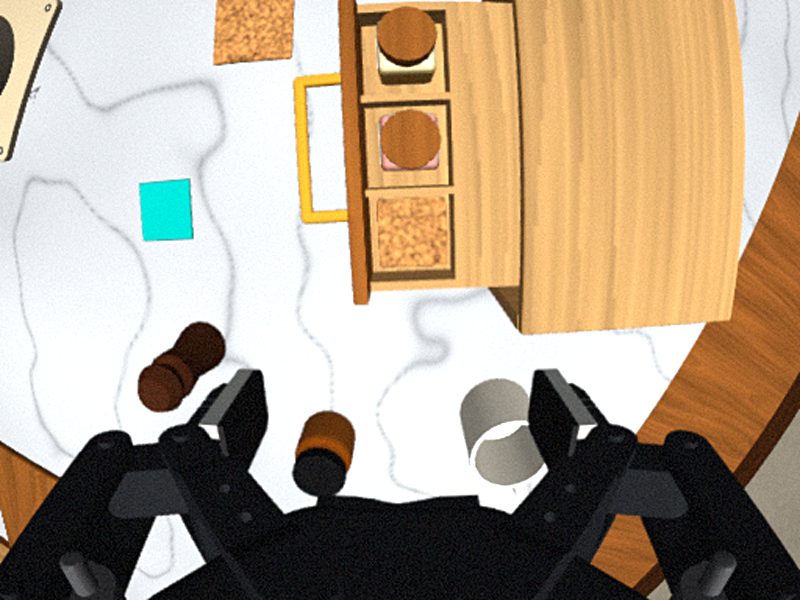

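The wrist view shows the mat's corners at about (378,197), (447,197), (448,268) and (379,266). The red cap is at (411,139), the sand cap at (407,36), and the handle bar runs from (300,77) to (307,218).

Run:
```python
from h import *
np.set_printoptions(precision=1,suppress=True)
d=ld('w1');f=lambda x,y,z:onz(d,((x+.5)/1.5625-.5,(y+.5)/1.5625-.5),z,True)
m=np.array([f(*p,26) for p in[(378,197),(447,197),(448,268),(379,266)]]);print('mat',m.mean(0),np.linalg.norm(np.roll(m,-1,0)-m,axis=1),[np.degrees(np.arctan2(*(m[j]-m[i])[1::-1])) for i,j in((0,1),(3,2),(1,0+0),(3,0),(2,1))])
R,S=f(411,139,120),f(407,36,120);h0,h1=f(300,78,74),f(307,217,74)
print('red',R,'sand',S,np.linalg.norm(R-S));dd=h0-h1;print('handle',h0,h1,np.linalg.norm(dd),(h0+h1)/2)
for v in(S-R,dd):print(np.degrees(np.arctan2(v[1],v[0]))-90)
yaw=np.radians(27.3);ux=np.array([np.cos(yaw),np.sin(yaw),0]);uy=np.array([-np.sin(yaw),np.cos(yaw),0])
a=(h0+h1)/2;M=m.mean(0);print('rel mat-handle',(M-a)@ux,(M-a)@uy,'red-mat',(R-M)@ux,(R-M)@uy)
# front top edge
print(f(341,2,95),f(354,302,95))
plan((500,-300,280),-16.5)
```

```text
mat [587.1  20.1  26. ] [61.6 65.3 63.5 63.2] [np.float64(26.234166357853496), np.float64(24.372224409221566), np.float64(-153.7658336421465), np.float64(116.33780850189267), np.float64(117.93620289137267)]
red [548.4  88.8 120. ] sand [513.7 153.9 120. ] 73.75731056476079
handle [447.3  99.9  74. ] [500.4   0.2  74. ] 112.92155800308204 [473.8  50.1  74. ]
28.06006719027546
28.073780726344125
rel mat-handle 86.92641938459894 -78.52296813742443 red-mat -2.8662335299493904 78.71538309999316
[454.  165.2  95. ] [563.5 -41.1  95. ]
[[-0.57, 0.06, -0.66, 0.01, 0.94, 0.0], [-0.51, 0.06, -0.71, 0.01, 0.94, 0.0], [-0.45, 0.06, -0.74, 0.01, 0.94, 0.0], [-0.39, 0.06, -0.78, 0.01, 0.94, 0.0], [-0.32, 0.06, -0.81, 0.01, 0.94, 0.0], [-0.26, 0.06, -0.83, 0.01, 0.94, 0.0], [-0.19, 0.06, -0.85, 0.01, 0.94, 0.0], [-0.12, 0.06, -0.86, 0.01, 0.94, 0.0]]
[[-0.04, 0.06, -0.87, 0.01, 0.94, 0.0]]
```

```bash
python3 -c "
from h import *
plan((480,-415,280),-16.5)"
```

```text
[[-0.57, 0.05, -0.69, 0.01, 0.71, 0.0], [-0.52, 0.05, -0.73, 0.01, 0.71, 0.0], [-0.48, 0.05, -0.76, 0.01, 0.71, 0.0], [-0.43, 0.05, -0.79, 0.01, 0.71, 0.0], [-0.38, 0.05, -0.81, 0.01, 0.71, 0.0], [-0.33, 0.04, -0.83, 0.01, 0.71, 0.0], [-0.28, 0.04, -0.85, 0.01, 0.71, 0.0], [-0.23, 0.04, -0.87, 0.01, 0.71, 0.0]]
[[-0.17, 0.04, -0.88, 0.01, 0.71, 0.0], [-0.12, 0.04, -0.89, 0.01, 0.71, 0.0], [-0.06, 0.04, -0.89, 0.01, 0.71, 0.0], [-0.01, 0.04, -0.9, 0.01, 0.71, 0.0]]
```

Emit:
{"method": "apply_moves", "body": {"commands": [[[-0.57,0.05,-0.69,0.01,0.71,0],[-0.52,0.05,-0.73,0.01,0.71,0],[-0.48,0.05,-0.76,0.01,0.71,0],[-0.43,0.05,-0.79,0.01,0.71,0],[-0.38,0.05,-0.81,0.01,0.71,0],[-0.33,0.04,-0.83,0.01,0.71,0],[-0.28,0.04,-0.85,0.01,0.71,0],[-0.23,0.04,-0.87,0.01,0.71,0]]]}}

```text
clock: 2.57
eef_pos: [513.9, -260.8, 279.8]
tool_rot: [-1.555, 0.005, -0.025]
force: [0.2, 0.2, -0.1]
width: 85.5
```

Emit:
{"method": "apply_moves", "body": {"commands": [[[-0.17,0.04,-0.88,0.01,0.71,0],[-0.12,0.04,-0.89,0.01,0.71,0],[-0.06,0.04,-0.89,0.01,0.71,0],[0,0.04,-0.5,0.01,0.71,0],[0,0,0,0,0,0],[0,0,0,0,0,0]]]}}

```text
clock: 3.07
eef_pos: [481.1, -389.4, 268.1]
tool_rot: [-1.552, 0.015, -0.285]
force: [-0.3, 0.7, -0.4]
width: 84.9
```

```bash
python3 -c "
from h import *
st();d=grab('wrist','w2');print(ray(d,(256,192),True))
cv2.imwrite('pics/w2b.png',cv2.convertScaleAbs(cv2.resize(d['image'][:,:,::-1],(800,600),interpolation=2),alpha=1.5))"
```

```text
3.07 [ 481.1 -389.4  268.1] [-88.9    0.85 -16.35] F [-0.3  0.7 -0.4] w 84.9 q [ 0.32  0.61  0.54  1.55 -0.35  1.1   0.67]
(array([ 502.14440988, -324.65268751,  411.85566068]), array([-0.08264933, -0.25012047, -0.96468069]))
```

View pics/w2b.png

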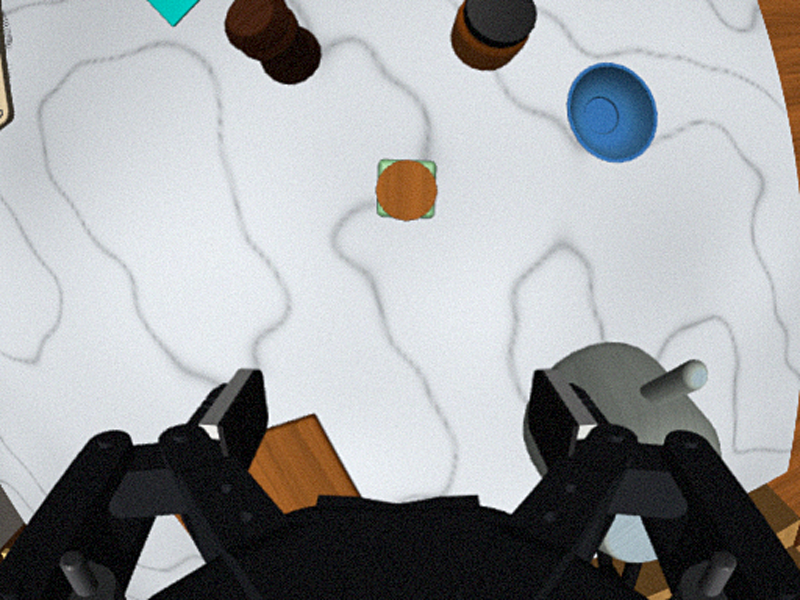

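Directly below the camera, the jar's cap is at (407,190) and its body is square with the image, so the jar's yaw is about -16.4°.

```bash
python3 -c "
from h import *
d=ld('w2');c=onz(d,(407.5/1.5625-.5,190.5/1.5625-.5),98,True);print(c)
c=(c+[501.8,-336.8,98])/2;print(c)
p=(c[0],c[1],150);plan(p,-16.4);print('down');plan((c[0],c[1],73),-16.4,start=(p,-16.4),n=4)"
```

```text
[ 501.07291237 -333.8253573    98.        ]
[ 501.43645618 -335.31267865   98.        ]
[[0.04, 0.74, 0.34, -0.05, 0.0, -0.04], [0.04, 0.74, 0.35, -0.05, 0.0, -0.04], [0.03, 0.74, 0.35, -0.05, 0.0, -0.04], [0.03, 0.74, 0.35, -0.05, 0.0, -0.04]]
down
[[0.0, 0.48, -0.0, 0.0, 0.0, 0.0], [0.0, 0.48, -0.0, 0.0, 0.0, 0.0], [0.0, 0.48, -0.0, 0.0, 0.0, 0.0], [0.0, 0.48, -0.0, 0.0, 0.0, 0.0]]
```

Emit:
{"method": "apply_moves", "body": {"commands": [[[0.04,0.74,0.34,-0.05,0,-0.04],[0.04,0.74,0.35,-0.05,0,-0.04],[0.03,0.74,0.35,-0.05,0,-0.04],[0.03,0.74,0.35,-0.05,0,-0.04],[0,0,0,0,0,0],[0,0,0,0,0,0]]]}}

```text
clock: 3.62
eef_pos: [508.8, -321.4, 149.3]
tool_rot: [-1.564, -0.005, -0.263]
force: [0.2, -0.8, 1.4]
width: 85.3
```

```bash
python3 -c "
from h import *
st();plan((501.4,-335.3,73),-16.4,n=5)"
```

```text
3.62 [ 508.8 -321.4  149.3] [-89.6   -0.31 -15.1 ] F [ 0.2 -0.8  1.4] w 85.3 q [ 0.24  0.7   0.47  1.75 -0.44  0.79  0.66]
[[-0.02, 0.38, -0.08, -0.02, 0.05, 0.01], [-0.02, 0.38, -0.08, -0.02, 0.05, 0.01], [-0.02, 0.38, -0.08, -0.02, 0.05, 0.01], [-0.02, 0.38, -0.08, -0.02, 0.05, 0.01], [-0.02, 0.38, -0.08, -0.02, 0.05, 0.01]]
```

Emit:
{"method": "apply_moves", "body": {"commands": [[[-0.08,0.1,-0.38,-0.1,0.25,0.05],[0,0,0,0,0,0],[0,0,0,0,0,0]]]}}

```text
clock: 3.87
eef_pos: [503.8, -335.7, 148.8]
tool_rot: [-1.573, -0.005, -0.282]
force: [-0.2, 1.8, 0.5]
width: 85.3
```

```bash
python3 -c "
from h import *
st();plan((501.4,-335.3,73),-16.4,n=5)"
```

```text
3.87 [ 503.8 -335.7  148.8] [-90.15  -0.29 -16.16] F [-0.2  1.8  0.5] w 85.3 q [ 0.25  0.71  0.48  1.74 -0.43  0.79  0.66]
[[-0.01, 0.38, -0.0, 0.01, 0.01, 0.01], [-0.01, 0.38, -0.0, 0.01, 0.01, 0.01], [-0.01, 0.38, -0.0, 0.01, 0.01, 0.01], [-0.01, 0.38, -0.0, 0.01, 0.01, 0.01], [-0.01, 0.38, -0.0, 0.01, 0.01, 0.01]]
```

Emit:
{"method": "apply_moves", "body": {"commands": [[[-0.02,0.38,0,0.01,0.01,0.01],[-0.02,0.38,0,0.01,0.01,0.01],[-0.01,0.38,0,0.01,0.01,0.01],[-0.01,0.38,0,0.01,0.01,0.01],[0,0.3,0,0,0,0],[0,0,0,0,0,0],[0,0,0,0,0,0]]]}}

```text
clock: 4.45
eef_pos: [505.7, -347.5, 84.5]
tool_rot: [-1.579, -0.022, -0.293]
force: [0.8, 0.6, -0.3]
width: 84.9
```

```bash
python3 -c "
from h import *
st();plan((501.4,-335.3,73),-16.4,n=1)"
```

```text
4.45 [ 505.7 -347.5   84.5] [-90.45  -1.25 -16.8 ] F [ 0.8  0.6 -0.3] w 84.9 q [ 0.3   0.79  0.42  1.77 -0.5   0.65  0.71]
[[-0.2, 0.28, 0.26, 0.09, -0.08, 0.25]]
```

Emit:
{"method": "apply_moves", "body": {"commands": [[[-0.2,0,0.26,0.09,-0.08,0.25],[0,0,0,0,0,0],[0,0,0,0,0,0]]]}}

```text
clock: 4.7
eef_pos: [501.4, -335.8, 86.9]
tool_rot: [-1.571, -0.001, -0.287]
force: [0.4, -0.3, 0.2]
width: 85.2
```

```bash
python3 -c "
from h import *
st();plan((501.4,-335.3,73),-16.4,n=1)"
```

```text
4.7 [ 501.4 -335.8   86.9] [-9.004e+01 -7.000e-02 -1.643e+01] F [ 0.4 -0.3  0.2] w 85.2 q [ 0.29  0.79  0.42  1.78 -0.49  0.68  0.7 ]
[[-0.0, 0.35, 0.01, 0.01, -0.01, 0.01]]
```

Good correction; now slowly down the rest.

Emit:
{"method": "apply_moves", "body": {"commands": [[[0,0.18,0,0,0,0],[0,0,0,0,0,0],[0,0.18,0,0,0,0],[0,0,0,0,0,0],[0,0,0,0,0,0]]]}}

```text
clock: 5.12
eef_pos: [502.9, -335.5, 72.6]
tool_rot: [-1.572, -0.004, -0.285]
force: [0.2, -0.8, 1.1]
width: 85.1
```

```bash
python3 -c "
from h import *
st();plan((501.4,-335.3,73),-16.4,n=1);d=grab('wrist','w3')
cv2.imwrite('pics/w3b.png',cv2.convertScaleAbs(cv2.resize(d['image'][100:,100:412,::-1],(624,568),interpolation=2),alpha=1.5))"
```

```text
5.12 [ 502.9 -335.5   72.6] [-90.06  -0.24 -16.33] F [ 0.2 -0.8  1.1] w 85.1 q [ 0.29  0.81  0.41  1.79 -0.5   0.65  0.71]
[[-0.04, -0.01, -0.01, 0.01, 0.01, 0.05]]
```

View pics/w3b.png

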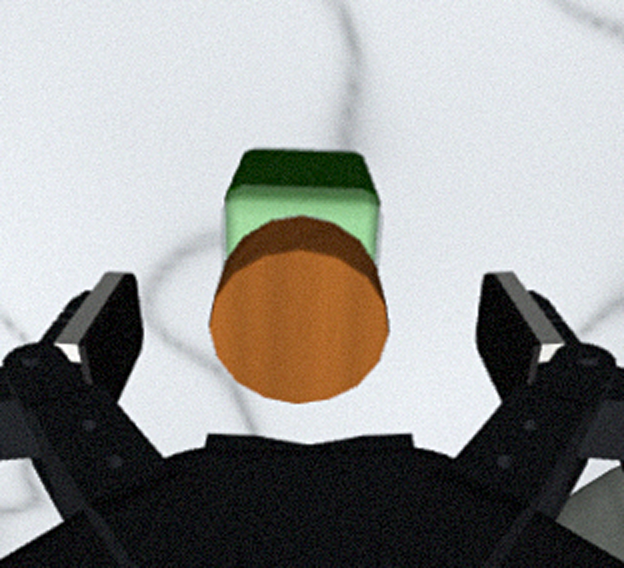

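The cap is centred between the pads except for about 2.5 mm towards the left finger (299 against 310 px). I'll shift by that and close.

Emit:
{"method": "apply_moves", "body": {"commands": [[[-0.07,0,0,0,0,0.05],[0,0,0,0,0,0]]]}}

```text
clock: 5.33
eef_pos: [499.5, -334.5, 72.2]
tool_rot: [-1.572, 0.002, -0.285]
force: [0.3, -0.6, -0.2]
width: 85.5
```

Emit:
{"method": "apply_moves", "body": {"commands": [[[0,0,0,0,0,0],[0,0,0,0,0,0],[0,0,0,0,0,0],[0,0,0,0,0,0],[0,0,0,0,0,0],[0,0,0,0,0,0],[0,0,0,0,0,0],[0,0,0,0,0,0]]], "claw": 36}}

```text
clock: 6.0
eef_pos: [499.9, -335.0, 72.9]
tool_rot: [-1.572, 0.0, -0.285]
force: [0.1, 0.1, 0.4]
width: 40.3
```

Emit:
{"method": "apply_moves", "body": {"commands": [[[0,-0.1,0,0,0,0],[0,-0.3,0,0,0,0],[0,-0.5,0,0,0,0],[0,-0.7,0,0,0,0],[0,-0.7,0,0,0,0],[0,-0.5,0,0,0,0],[0,-0.2,0,0,0,0],[0,0,0,0,0,0]]]}}

```text
clock: 6.67
eef_pos: [497.3, -333.2, 199.4]
tool_rot: [-1.57, 0.008, -0.287]
force: [-0.1, 0.2, -2.7]
width: 40.5
```

```bash
python3 -c "
from h import *
st();plan((585.5,19.5,220),27.7,mx=.8)"
```

```text
6.67 [ 497.3 -333.2  199.4] [-89.95   0.44 -16.42] F [-0.1  0.2 -2.7] w 40.5 q [ 0.22  0.65  0.52  1.7  -0.39  0.9   0.62]
[[-0.03, -0.04, 0.76, -0.0, -0.74, -0.01], [0.02, -0.04, 0.76, -0.0, -0.74, -0.01], [0.07, -0.04, 0.75, -0.0, -0.74, -0.01], [0.11, -0.04, 0.75, -0.0, -0.74, -0.01], [0.16, -0.04, 0.74, -0.0, -0.74, -0.01], [0.21, -0.04, 0.73, -0.0, -0.74, -0.01], [0.25, -0.04, 0.71, -0.0, -0.74, -0.01], [0.3, -0.04, 0.7, -0.0, -0.74, -0.01]]
[[0.34, -0.04, 0.67, -0.0, -0.74, -0.01], [0.39, -0.04, 0.65, -0.0, -0.74, -0.01], [0.43, -0.04, 0.63, -0.0, -0.74, -0.01], [0.47, -0.04, 0.6, -0.0, -0.74, -0.01]]
```

Emit:
{"method": "apply_moves", "body": {"commands": [[[0,-0.2,0.3,0,-0.4,0],[0,-0.15,0.5,0,-0.74,0],[0.05,-0.1,0.7,0,-0.74,0],[0.1,-0.1,0.75,0,-0.74,0],[0.16,-0.04,0.74,0,-0.74,0],[0.21,-0.04,0.73,0,-0.74,0],[0.25,-0.04,0.71,0,-0.74,0],[0.3,-0.04,0.7,0,-0.74,0]]]}}

```text
clock: 7.33
eef_pos: [545.7, -121.5, 223.7]
tool_rot: [-1.563, 0.02, 0.221]
force: [0.2, 0.7, -2.4]
width: 40.7
```

```bash
python3 -c "
from h import *
st();plan((585.5,19.5,220),27.7,mx=.6)"
```

```text
7.33 [ 545.7 -121.5  223.7] [-89.56   1.13  12.66] F [ 0.2  0.7 -2.4] w 40.7 q [-0.1   0.55  0.41  1.77 -0.27  0.9   0.65]
[[0.25, 0.01, 0.46, -0.02, -0.43, -0.03], [0.27, 0.01, 0.45, -0.02, -0.43, -0.03], [0.28, 0.01, 0.44, -0.02, -0.43, -0.03], [0.3, 0.01, 0.43, -0.02, -0.43, -0.03], [0.31, 0.01, 0.42, -0.02, -0.43, -0.03], [0.33, 0.01, 0.41, -0.02, -0.43, -0.03], [0.35, 0.01, 0.39, -0.02, -0.43, -0.03]]
```

Emit:
{"method": "apply_moves", "body": {"commands": [[[0.25,0.01,0.46,-0.02,-0.43,-0.03],[0.27,0.01,0.45,-0.02,-0.43,-0.03],[0.28,0.01,0.44,-0.02,-0.43,-0.03],[0.3,0.01,0.43,-0.02,-0.43,-0.03],[0.31,0.01,0.3,-0.02,-0.43,-0.03],[0.2,0.01,0.15,-0.02,-0.3,-0.03],[0,0,0,0,0,0],[0,0,0,0,0,0]]]}}

```text
clock: 8.0
eef_pos: [575.8, 9.0, 214.4]
tool_rot: [-1.556, 0.012, 0.48]
force: [-0.2, -0.7, -2.2]
width: 40.5
```

```bash
python3 -c "
from h import *
st();plan((585.5,19.5,180),27.7,n=2)"
```

```text
8.0 [575.8   9.  214.4] [-89.13   0.7   27.48] F [-0.2 -0.7 -2.2] w 40.5 q [-0.27  0.57  0.33  1.74 -0.24  0.89  0.64]
[[0.17, 0.43, 0.05, -0.09, -0.02, -0.07], [0.17, 0.43, 0.06, -0.09, -0.02, -0.07]]
```

Emit:
{"method": "apply_moves", "body": {"commands": [[[0.17,0.2,0.05,-0.09,-0.02,-0.07],[0.17,0.2,0.06,-0.09,-0.02,-0.07],[0,0.2,0,0,0,0],[0,0.2,0,0,0,0],[0,0,0,0,0,0],[0,0,0,0,0,0]]]}}

```text
clock: 8.5
eef_pos: [585.1, 13.8, 177.8]
tool_rot: [-1.575, 0.003, 0.475]
force: [0.9, 0.8, -2.5]
width: 40.3
```

```bash
python3 -c "
from h import *
st();plan((585.5,19.5,175),27.7,n=1);d=grab('wrist','w4')
cv2.imwrite('pics/w4b.png',cv2.convertScaleAbs(cv2.resize(d['image'][0:,100:412,::-1],(624,600*768//768),interpolation=2),alpha=1.5))"
```

```text
8.5 [585.1  13.8 177.8] [-90.25   0.18  27.19] F [ 0.9  0.8 -2.5] w 40.3 q [-0.28  0.62  0.32  1.76 -0.25  0.8   0.64]
[[0.07, 0.07, 0.12, 0.05, -0.1, -0.04]]
```

View pics/w4b.png

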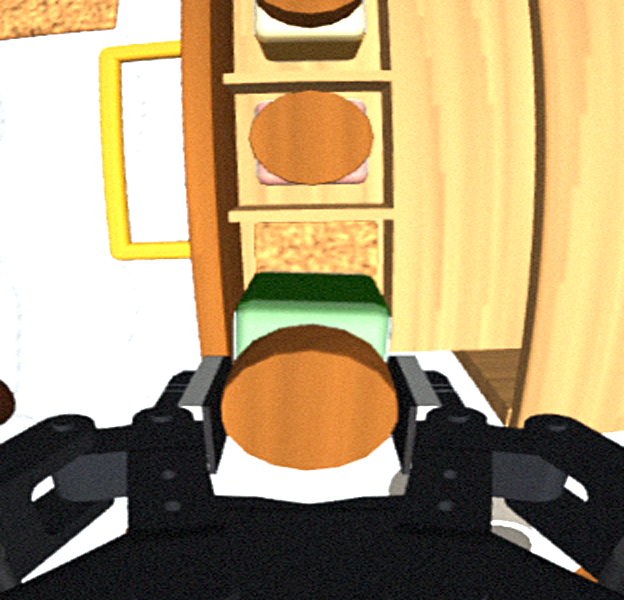

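The jar is held upright and lined up in x with the mat (both centred at about 316 px). I'll measure the mat's far edge here to confirm the target.

```bash
python3 -c "
from h import *
d=ld('w4');f=lambda x,y,z:onz(d,((x+.5)/2-.5+100,(y+.5)/600*384-.5),z,True)
A,B=f(255,222,26),f(379,221,26);print(A,B,np.linalg.norm(A-B),np.degrees(np.arctan2(*(B-A)[1::-1])))
y=np.radians(27.7);uy=np.array([-np.sin(y),np.cos(y),0]);ux=np.array([np.cos(y),np.sin(y),0])
print('mat',(A+B)/2-31*uy,'red cap',f(312,138,120)-78*uy)
D=f(243,214,62);E=f(385,214,62);print('divider mid',(D+E)/2-38*uy)
plan((586,19.5,160),27.6,n=2)"
```

```text
[544.99668323  33.16236675  26.        ] [599.54293025  62.00172736  26.        ] 61.70090586664567 27.86603205242354
mat [586.67991016  20.13484466  26.        ] red cap [584.56130179  19.34004618 120.        ]
divider mid [584.50241542  20.83108138  62.        ]
[[0.05, 0.22, 0.06, 0.02, -0.04, -0.02], [0.05, 0.22, 0.06, 0.02, -0.04, -0.02]]
```

Emit:
{"method": "apply_moves", "body": {"commands": [[[0.06,0.1,0.14,0.05,-0.1,-0.04],[0,0.2,0,0,0,0],[0,0.2,0,0,0,0],[0,0,0,0,0,0],[0,0,0,0,0,0]]]}}

```text
clock: 8.97
eef_pos: [584.9, 19.7, 156.4]
tool_rot: [-1.571, -0.002, 0.483]
force: [-0.2, -0.4, -3.1]
width: 40.3
```

```bash
python3 -c "
from h import *
st();plan((586.3,20,140),27.7,n=1)"
```

```text
8.97 [584.9  19.7 156.4] [-90.    -0.09  27.67] F [-0.2 -0.4 -3.1] w 40.3 q [-0.27  0.65  0.3   1.79 -0.27  0.75  0.65]
[[0.04, 0.41, -0.01, -0.0, -0.01, 0.02]]
```

Emit:
{"method": "apply_moves", "body": {"commands": [[[0.02,0.2,0,0,0,0.02],[0,0.2,0,0,0,0],[0,0.2,0,0,0,0],[0,0,0,0,0,0],[0,0.2,0,0,0,0],[0,0.2,0,0,0,0],[0,0,0,0,0,0],[0,0,0,0,0,0]]]}}

```text
clock: 9.63
eef_pos: [585.7, 20.0, 111.5]
tool_rot: [-1.571, 0.001, 0.483]
force: [0.1, 0.3, -3.2]
width: 40.4
```

```bash
python3 -c "
from h import *
st();plan((586.3,20,102),27.7,n=1)"
```

```text
9.63 [585.7  20.  111.5] [-9.000e+01  4.000e-02  2.767e+01] F [ 0.1  0.3 -3.2] w 40.4 q [-0.25  0.71  0.28  1.81 -0.29  0.66  0.67]
[[0.01, 0.24, -0.01, 0.0, -0.01, -0.01]]
```

Emit:
{"method": "apply_moves", "body": {"commands": [[[0,0.12,0,0,0,0],[0,0,0,0,0,0],[0,0.1,0,0,0,0],[0,0,0,0,0,0],[0,0.04,0,0,0,0],[0,0,0,0,0,0],[0,0,0,0,0,0]]]}}

```text
clock: 10.22
eef_pos: [586.4, 19.9, 100.7]
tool_rot: [-1.571, -0.001, 0.483]
force: [0.7, -1.1, -2.4]
width: 40.4
```

Emit:
{"method": "apply_moves", "body": {"commands": [[[0,0.03,0,0,0,0],[0,0,0,0,0,0]]]}}

```text
clock: 10.38
eef_pos: [586.6, 19.9, 99.7]
tool_rot: [-1.572, -0.001, 0.483]
force: [-0.0, -0.4, -1.5]
width: 40.2
```

Emit:
{"method": "apply_moves", "body": {"commands": [[[0,0.03,0,0,0,0],[0,0,0,0,0,0]]]}}

```text
clock: 10.55
eef_pos: [587.0, 19.8, 99.0]
tool_rot: [-1.572, -0.002, 0.483]
force: [-0.4, -0.1, -1.6]
width: 40.3
```

Emit:
{"method": "apply_moves", "body": {"commands": [[[0,0.02,0,0,0,0],[0,0,0,0,0,0]]]}}

```text
clock: 10.72
eef_pos: [587.3, 19.7, 99.0]
tool_rot: [-1.572, -0.003, 0.483]
force: [1.1, 0.0, -2.1]
width: 40.2
```

Emit:
{"method": "apply_moves", "body": {"commands": [[[-0.01,0.03,0,0,0,0],[0,0,0,0,0,0]]]}}

```text
clock: 10.88
eef_pos: [587.8, 19.6, 99.1]
tool_rot: [-1.573, -0.005, 0.483]
force: [0.3, -0.2, -1.7]
width: 40.4
```

Emit:
{"method": "apply_moves", "body": {"commands": [[[-0.01,0.03,0,0,0,0],[0,0,0,0,0,0]]]}}

```text
clock: 11.05
eef_pos: [588.3, 19.4, 99.1]
tool_rot: [-1.573, -0.007, 0.483]
force: [0.1, 0.3, -2.7]
width: 40.4
```

Emit:
{"method": "apply_moves", "body": {"commands": [[[-0.03,0.06,0,0,0,0.08],[0,0,0,0,0,0]]]}}

```text
clock: 11.22
eef_pos: [589.5, 19.5, 99.3]
tool_rot: [-1.575, -0.005, 0.483]
force: [-0.1, -0.1, -2.6]
width: 40.4
```

```bash
python3 -c "
from h import *
st();plan((586.5,20,99),27.7,n=1)
d=grab('wrist','w5')
cv2.imwrite('pics/w5b.png',cv2.convertScaleAbs(cv2.resize(d['image'][0:,100:412,::-1],(624,600),interpolation=2),alpha=1.5))"
```

```text
11.22 [589.5  19.5  99.3] [-90.21  -0.27  27.66] F [-0.1 -0.1 -2.6] w 40.4 q [-0.25  0.73  0.27  1.81 -0.3   0.63  0.68]
[[-0.06, 0.01, 0.05, 0.04, -0.01, 0.05]]
```

View pics/w5b.png

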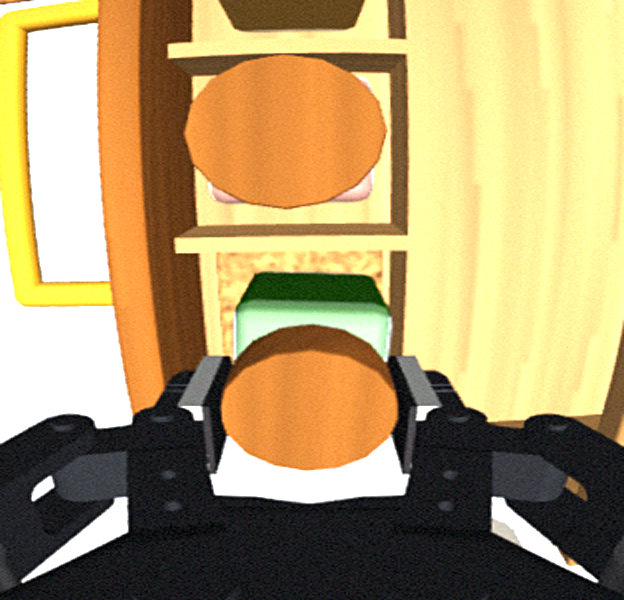

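Pushing down no longer lowers the tool, yet x drifts and the force reads only the jar's weight. I'll lift a few mm, recentre (the jar is about 3 mm too far in +x) and lower again.

Emit:
{"method": "apply_moves", "body": {"commands": [[[-0.08,-0.12,0.05,0.04,0,0.05],[0,0,0,0,0,0],[0,0,0,0,0,0]]]}}

```text
clock: 11.52
eef_pos: [584.4, 19.6, 102.7]
tool_rot: [-1.57, 0.002, 0.483]
force: [0.9, -0.2, -2.4]
width: 40.2
```

```bash
python3 -c "
from h import *
st();plan((586,20,99),27.7,n=1)"
```

```text
11.52 [584.4  19.6 102.7] [-89.97   0.13  27.66] F [ 0.9 -0.2 -2.4] w 40.2 q [-0.25  0.72  0.27  1.82 -0.3   0.64  0.68]
[[0.04, 0.09, -0.01, -0.01, -0.01, -0.03]]
```

Emit:
{"method": "apply_moves", "body": {"commands": [[[0.02,0.08,0,0,0,-0.02],[0,0,0,0,0,0],[0,0,0,0,0,0]]]}}

```text
clock: 11.77
eef_pos: [584.9, 19.9, 98.8]
tool_rot: [-1.57, 0.001, 0.483]
force: [-0.8, -0.4, 4.1]
width: 40.5
```

Emit:
{"method": "apply_moves", "body": {"commands": [[[0,0.1,0,0,0,0]]]}}

```text
clock: 11.85
eef_pos: [587.0, 20.5, 98.3]
tool_rot: [-1.571, -0.004, 0.483]
force: [-6.1, 5.7, 56.9]
width: 40.2
```

```bash
python3 -c "
from h import *
st();s=readout.read_state();print(s['torque'],s['tau'])"
```

```text
11.85 [587.   20.5  98.3] [-89.99  -0.2   27.65] F [-6.1  5.7 56.9] w 40.2 q [-0.25  0.73  0.26  1.82 -0.3   0.63  0.68]
[ 0.86473679  2.11982796 -0.06783708] [ 2.85685636e+00 -2.32231361e+01  3.71204183e+00 -5.15912265e+00
  6.40020333e-01 -3.22413191e+00  1.50678784e-02]
```

Contact is confirmed at z≈98.8, where it should be. That last step pressed too hard, so I'll ease off before releasing.

Emit:
{"method": "apply_moves", "body": {"commands": [[[-0.02,-0.01,0,0,0,0],[0,0,0,0,0,0]]]}}

```text
clock: 12.02
eef_pos: [588.4, 20.9, 101.2]
tool_rot: [-1.572, -0.009, 0.483]
force: [0.0, -0.8, -2.8]
width: 40.3
```

Emit:
{"method": "apply_moves", "body": {"commands": [[[-0.05,0.02,0,0.02,0,0.1],[0,0,0,0,0,0],[0,0,0,0,0,0]]]}}

```text
clock: 12.27
eef_pos: [585.7, 19.7, 99.3]
tool_rot: [-1.569, 0.003, 0.483]
force: [-0.1, 0.2, -2.6]
width: 39.8
```

```bash
python3 -c "
from h import *
st();plan((586,20,98.8),27.7,n=1)"
```

```text
12.27 [585.7  19.7  99.3] [-89.91   0.15  27.67] F [-0.1  0.2 -2.6] w 39.8 q [-0.25  0.73  0.27  1.82 -0.3   0.64  0.68]
[[0.01, 0.01, 0.0, -0.02, -0.01, -0.03]]
```

Emit:
{"method": "apply_moves", "body": {"commands": [[[0,0.03,0,0,0,-0.02],[0,0,0,0,0,0],[0,0,0,0,0,0]]]}}

```text
clock: 12.52
eef_pos: [585.9, 19.8, 98.9]
tool_rot: [-1.569, 0.001, 0.483]
force: [0.2, 0.3, 1.2]
width: 40.5
```

Light contact (1.2 N upward, up from about -2.6 N while hanging). I'll release with a limited opening.

Emit:
{"method": "apply_moves", "body": {"commands": [[[0,0,0,0,0,0],[0,0,0,0,0,0],[0,0,0,0,0,0],[0,0,0,0,0,0],[0,0,0,0,0,0]]], "claw": 62}}

```text
clock: 12.93
eef_pos: [585.9, 19.4, 98.0]
tool_rot: [-1.569, 0.001, 0.483]
force: [-0.1, 0.3, -0.1]
width: 61.8
```

```bash
python3 -c "
from h import *
st();plan((586,20,98.8),27.7,n=1)"
```

```text
12.93 [585.9  19.4  98. ] [-8.991e+01  8.000e-02  2.766e+01] F [-0.1  0.3 -0.1] w 61.8 q [-0.25  0.73  0.26  1.82 -0.3   0.64  0.68]
[[0.01, -0.02, 0.01, -0.02, -0.01, -0.02]]
```

Emit:
{"method": "apply_moves", "body": {"commands": [[[0,-0.15,0,0,0,0],[0,-0.2,0,0,0,0],[0,-0.3,0,0,0,0],[0,-0.5,0,0,0,0],[0,-0.7,0,0,0,0],[0,-0.7,0,0,0,0],[0,-0.3,0,0,0,0],[0,0,0,0,0,0]]]}}

```text
clock: 13.6
eef_pos: [585.6, 18.8, 220.0]
tool_rot: [-1.569, 0.003, 0.482]
force: [0.8, -0.5, 0.3]
width: 62.0
```

```bash
python3 -c "
from h import *
st();d=grab('wrist','w6')
cv2.imwrite('pics/w6b.png',cv2.convertScaleAbs(cv2.resize(d['image'][0:,100:412,::-1],(624,600),interpolation=2),alpha=1.5))"
```

```text
13.6 [585.6  18.8 220. ] [-89.9    0.16  27.6 ] F [ 0.8 -0.5  0.3] w 62.0 q [-0.29  0.57  0.34  1.72 -0.23  0.9   0.62]
```

View pics/w6b.png

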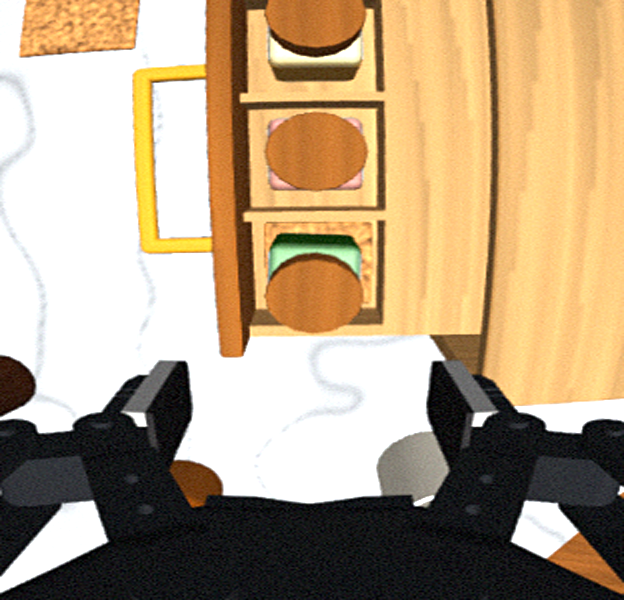

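The herb jar stands upright on the mat with cork showing around it, and the neighbouring jars are upright. Next I get the handle's position from this view (bar (143,75) to (150,245)) and plan the approach.

```bash
python3 -c "
from h import *
d=ld('w6');f=lambda x,y,z:onz(d,((x+.5)/2-.5+100,(y+.5)/600*384-.5),z,True)
A,B=f(144,75,74),f(151,246,74);C=(A+B)/2;y=np.radians(27.7);ux=np.array([np.cos(y),np.sin(y),0])
print(A,B,np.linalg.norm(A-B),C,np.degrees(np.arctan2(*(A-B)[1::-1]))-90)
p=C-48*ux;p[2]=200;print(p);plan(p,27.7,mx=.6)"
```

```text
[452.4626906   99.23659967  74.        ] [504.69380494   1.92506073  74.        ] 110.44285815028304 [478.57824777  50.5808302   74.        ] 28.224288973972307
[436.07935374  28.268412   200.        ]
[[-0.46, 0.07, 0.28, -0.0, -0.0, -0.01], [-0.46, 0.07, 0.28, -0.0, -0.0, -0.01], [-0.46, 0.07, 0.28, -0.0, -0.0, -0.01], [-0.46, 0.07, 0.28, -0.0, -0.0, -0.01], [-0.46, 0.07, 0.28, -0.0, -0.0, -0.01], [-0.46, 0.07, 0.28, -0.0, -0.0, -0.01], [-0.46, 0.07, 0.28, -0.0, -0.0, -0.01]]
```

Emit:
{"method": "apply_moves", "body": {"commands": [[[-0.46,0.03,0.28,0,0,0],[-0.46,0.03,0.28,0,0,0],[-0.46,0.03,0.28,0,0,0],[-0.46,0.03,0.28,0,0,0],[-0.46,0.03,0.28,0,0,0],[-0.46,0.03,0.28,0,0,0],[-0.46,0.03,0.28,0,0,0],[0,0,0,0,0,0]]], "claw": 0}}

```text
clock: 14.32
eef_pos: [423.2, 28.3, 204.8]
tool_rot: [-1.566, 0.013, 0.482]
force: [-1.4, 0.1, 0.4]
width: 0.2
```

```bash
python3 -c "
from h import *
st();plan((434,27,180),27.7,n=2)"
```

```text
14.32 [423.2  28.3 204.8] [-89.72   0.77  27.6 ] F [-1.4  0.1  0.4] w 0.2 q [-0.39  0.38  0.35  2.14 -0.2   0.67  0.58]
[[0.12, 0.31, -0.08, -0.03, -0.01, -0.08], [0.11, 0.31, -0.08, -0.03, -0.01, -0.08]]
```

Emit:
{"method": "apply_moves", "body": {"commands": [[[0.12,0.31,-0.08,-0.03,0,-0.08],[0.11,0.31,-0.08,-0.03,0,-0.08],[0,0.4,0,0,0,0],[0,0.4,0,0,0,0],[0,0,0,0,0,0],[0,0,0,0,0,0]]]}}

```text
clock: 14.82
eef_pos: [431.9, 27.1, 143.5]
tool_rot: [-1.57, 0.003, 0.483]
force: [0.3, -0.3, -0.8]
width: -0.0
```

```bash
python3 -c "
from h import *
st();plan((434,27,100),27.7,n=3)"
```

```text
14.82 [431.9  27.1 143.5] [-89.94   0.16  27.66] F [ 0.3 -0.3 -0.8] w -0.0 q [-0.33  0.49  0.28  2.19 -0.28  0.49  0.65]
[[0.02, 0.36, -0.01, -0.0, -0.0, -0.01], [0.02, 0.36, -0.01, -0.0, -0.0, -0.01], [0.02, 0.36, -0.01, -0.0, -0.0, -0.01]]
```

Emit:
{"method": "apply_moves", "body": {"commands": [[[0.02,0.3,0,0,0,0],[0.02,0.3,0,0,0,0],[0.02,0.3,0,0,0,0],[0,0,0,0,0,0],[0,0,0,0,0,0]]]}}

```text
clock: 15.23
eef_pos: [436.1, 28.1, 108.4]
tool_rot: [-1.571, 0.0, 0.482]
force: [-0.3, 0.1, -0.0]
width: 0.3
```

```bash
python3 -c "
from h import *
st();plan((435,27.5,66),27.7,n=3)"
```

```text
15.23 [436.1  28.1 108.4] [-9.002e+01  1.000e-02  2.764e+01] F [-0.3  0.1 -0. ] w 0.3 q [-0.29  0.56  0.23  2.21 -0.32  0.4   0.69]
[[-0.01, 0.35, 0.0, 0.0, -0.0, -0.0], [-0.01, 0.35, 0.0, 0.0, -0.0, -0.0], [-0.01, 0.35, 0.0, 0.0, -0.0, -0.0]]
```

Emit:
{"method": "apply_moves", "body": {"commands": [[[-0.03,0.3,0,0,0,0],[-0.01,0.3,0,0,0,0],[-0.01,0.3,0,0,0,0],[0,0,0,0,0,0],[0,0,0,0,0,0]]]}}

```text
clock: 15.65
eef_pos: [438.2, 27.3, 76.1]
tool_rot: [-1.574, -0.007, 0.483]
force: [0.5, 0.1, -0.2]
width: 0.1
```

```bash
python3 -c "
from h import *
st();plan((436,28,65),27.7,n=1)"
```

```text
15.65 [438.2  27.3  76.1] [-90.2   -0.43  27.66] F [ 0.5  0.1 -0.2] w 0.1 q [-0.25  0.63  0.18  2.23 -0.36  0.3   0.72]
[[-0.04, 0.28, 0.04, 0.04, -0.01, 0.09]]
```

Emit:
{"method": "apply_moves", "body": {"commands": [[[0.02,0.22,0.03,0.04,0,0.09],[0,0,0,0,0,0],[0.15,0.02,0,0,0,0],[0.15,0.02,0,0,0,0],[0,0,0,0,0,0],[0,0,0,0,0,0]]]}}

```text
clock: 16.15
eef_pos: [452.9, 35.6, 67.9]
tool_rot: [-1.573, -0.004, 0.483]
force: [-0.1, 0.0, 0.1]
width: -0.1
```

```bash
python3 -c "
from h import *
st();y=np.radians(27.7);C=np.array([478.6,50.6,65]);ux=np.array([np.cos(y),np.sin(y),0]);s=readout.read_state()['eef_pos']-C;print(s@ux,s@np.array([-ux[1],ux[0],0]))
plan(C-20*ux,27.7,n=2)"
```

```text
16.15 [452.9  35.6  67.9] [-90.11  -0.25  27.69] F [-0.1  0.   0.1] w -0.1 q [-0.26  0.66  0.18  2.19 -0.36  0.31  0.71]
-29.722746826443977 -1.3797371135374714
[[0.12, 0.04, 0.02, 0.01, -0.0, 0.02], [0.12, 0.04, 0.02, 0.01, -0.0, 0.02]]
```

Emit:
{"method": "apply_moves", "body": {"commands": [[[0,0.15,0.02,0.01,0,0.03],[0,0,0,0,0,0],[0.1,0,0,0,0,0],[0.08,0,0,0,0,0.01],[0.08,0,0,0,0,0.01],[0.08,0,0,0,0,0.01],[0.08,0,0,0,0,0.01]]]}}

```text
clock: 16.73
eef_pos: [466.4, 44.0, 61.2]
tool_rot: [-1.57, 0.006, 0.482]
force: [-1.7, -0.9, 1.5]
width: 0.1
```

```bash
cat >> h.py <<'E'
def hs():
    st();y=np.radians(27.7);C=np.array([478.6,50.6,65]);ux=np.array([np.cos(y),np.sin(y),0]);S=readout.read_state();s=S['eef_pos']-C;print('along',s@ux,'side',s@np.array([-ux[1],ux[0],0]),'Falong',np.array(S['force'])@ux)
E
python3 -c "
from h import *
hs()"
```

```text
16.73 [466.4  44.   61.2] [-89.97   0.36  27.64] F [-1.7 -0.9  1.5] w 0.1 q [-0.29  0.68  0.19  2.15 -0.36  0.34  0.69]
along -13.870237791783623 side -0.14422937250415746 Falong -1.9409103621044412
```

Contact with the handle reads about 1.9 N, matching the drawer's friction. I'll push steadily.

Emit:
{"method": "apply_moves", "body": {"commands": [[[0.1,0,0,0,0,0],[0.12,0,0,0,0,0],[0.14,0,0,0,0,0],[0.14,0,0,0,0,0],[0.14,0,0,0,0,0],[0.14,0,0,0,0,0]]]}}

```text
clock: 17.23
eef_pos: [494.7, 59.4, 60.9]
tool_rot: [-1.569, 0.01, 0.482]
force: [-0.8, -0.0, 1.3]
width: -0.6
```

```bash
python3 -c "
from h import *
hs()"
```

```text
17.23 [494.7  59.4  60.9] [-89.9    0.58  27.61] F [-0.8 -0.   1.3] w -0.6 q [-0.32  0.71  0.22  2.07 -0.36  0.41  0.66]
along 18.33568263485151 side 0.26473332611933564 Falong -0.6809914525651405
```

Emit:
{"method": "apply_moves", "body": {"commands": [[[0.13,0,0,0,0,-0.04],[0.13,0,0,0,0,-0.03],[0.13,0,0,0,0,-0.03],[0.13,0,0,0,0,0],[0.13,0,0,0,0,0],[0.12,0,0,0,0,0],[0.12,0,0,0,0,0]]]}}

```text
clock: 17.82
eef_pos: [529.9, 78.4, 60.6]
tool_rot: [-1.568, 0.0, 0.483]
force: [-3.5, -0.3, 1.3]
width: -0.0
```

```bash
python3 -c "
from h import *
hs()"
```

```text
17.82 [529.9  78.4  60.6] [-8.987e+01  1.000e-02  2.767e+01] F [-3.5 -0.3  1.3] w -0.0 q [-0.35  0.74  0.23  1.98 -0.36  0.47  0.63]
along 58.363861300614985 side 0.7864773368231965 Falong -3.2173386989171955
```

Emit:
{"method": "apply_moves", "body": {"commands": [[[0.1,0,0,0,0,0],[0.1,0,0,0,0,0],[0.1,0,0,0,0,0],[0.1,0,0,0,0,0],[0.09,0,0,0,0,0],[0.08,0,0,0,0,0]]]}}

```text
clock: 18.32
eef_pos: [552.7, 90.7, 60.6]
tool_rot: [-1.568, -0.0, 0.483]
force: [-2.0, -1.5, 0.3]
width: 0.1
```

```bash
python3 -c "
from h import *
hs()"
```

```text
18.32 [552.7  90.7  60.6] [-8.986e+01 -1.000e-02  2.770e+01] F [-2.  -1.5  0.3] w 0.1 q [-0.37  0.76  0.25  1.91 -0.35  0.51  0.61]
along 84.2216115254507 side 1.0492689603971002 Falong -2.5213857236358113
```

Roughly 20 mm remain, so I'll go slowly.

Emit:
{"method": "apply_moves", "body": {"commands": [[[0.06,0,0,0,0,0],[0.05,0,0,0,0,0],[0.05,0,0,0,0,0],[0.04,0,0,0,0,0],[0.04,0,0,0,0,0]]]}}

```text
clock: 18.73
eef_pos: [560.2, 94.9, 60.6]
tool_rot: [-1.567, 0.004, 0.483]
force: [-9.7, -3.9, 8.5]
width: 0.2
```

Emit:
{"method": "apply_moves", "body": {"commands": [[[0.04,0,0,0,0,0],[0.04,0,0,0,0,0],[0.04,0,0,0,0,0]]]}}

```text
clock: 18.98
eef_pos: [559.3, 94.9, 61.1]
tool_rot: [-1.564, 0.013, 0.481]
force: [-7.6, -2.3, 6.4]
width: -0.2
```

```bash
python3 -c "
from h import *
hs()"
```

```text
18.98 [559.3  94.9  61.1] [-89.62   0.76  27.56] F [-7.6 -2.3  6.4] w -0.2 q [-0.38  0.77  0.26  1.88 -0.35  0.55  0.59]
along 92.05462545635481 side 1.6525758910970652 Falong -7.75264223476438
```

Resistance of 8 N at 92 mm could mean fully shut or a jam, so I'll look.

```bash
python3 -c "
from h import *
w=grab('wrist','w7');t=grab('top','t7')
a=cv2.convertScaleAbs(cv2.resize(w['image'][:,100:412,::-1],(400,492),interpolation=2),alpha=1.5)
b=cv2.convertScaleAbs(cv2.resize(t['image'][60:240,90:236,::-1],(400,492),interpolation=2),alpha=1.7)
cv2.imwrite('pics/v7.png',np.hstack([a,b]))"
```

```text
(no output)
```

View pics/v7.png

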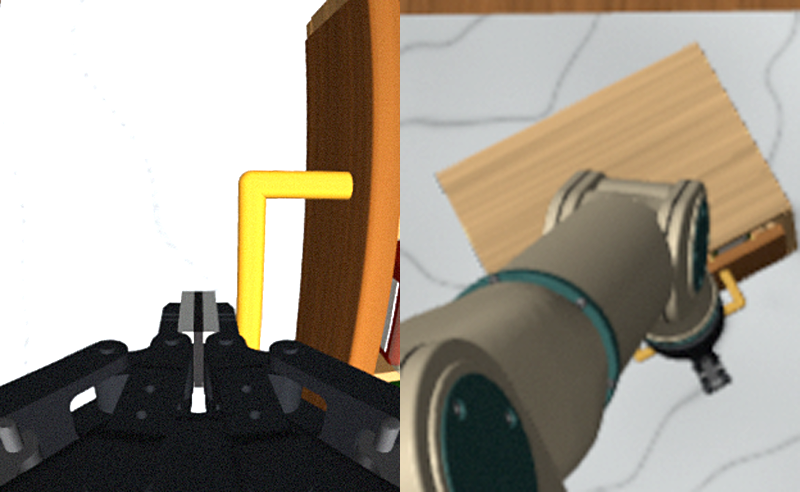

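The drawer is not quite flush: its front still stands proud of the cabinet (right picture near (765,255)), and something resists. I'll back off and look at it unobstructed.

Emit:
{"method": "apply_moves", "body": {"commands": [[[-0.2,0,0,0,0,0],[-0.4,0,-0.1,0,0,0],[-0.4,-0.3,-0.3,0,0,0],[-0.3,-0.6,-0.4,0,0,0],[0,-0.8,-0.5,0,0,0],[0,-0.8,-0.5,0,0,0],[0,-0.6,-0.4,0,0,0],[0,0,0,0,0,0]]]}}

```text
clock: 19.75
eef_pos: [555.6, -10.9, 188.9]
tool_rot: [-1.567, 0.009, 0.484]
force: [1.7, -1.1, 0.4]
width: -0.1
```

```bash
python3 -c "
from h import *
hs();w=grab('wrist','w8');t=grab('top','t8')
a=cv2.convertScaleAbs(cv2.resize(w['image'][0:240,150:450,::-1],(600,480),interpolation=2),alpha=1.5)
cv2.imwrite('pics/v8.png',a);np.set_printoptions(suppress=True)
print(ray(w,(256,192),True))"
```

```text
19.75 [555.6 -10.9 188.9] [-89.77   0.52  27.72] F [ 1.7 -1.1  0.4] w -0.1 q [-0.25  0.57  0.33  1.83 -0.24  0.79  0.69]
along 39.59455642978541 side -90.25531387047029 Falong 1.00074336911715
(array([524.65058074,  52.00165468, 331.6627424 ]), array([ 0.12629636, -0.2474353 , -0.96063781]))
```

View pics/v8.png

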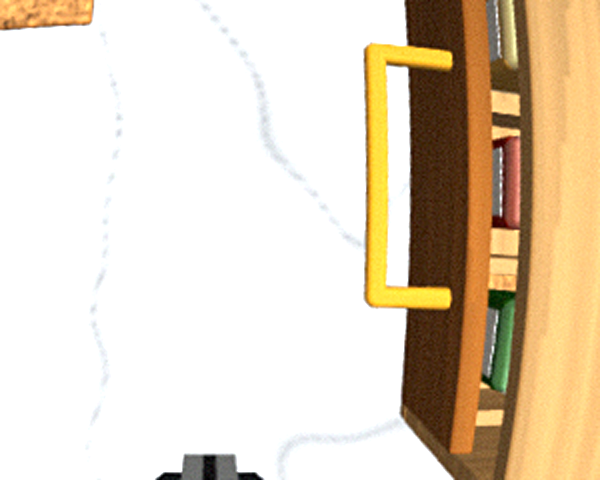

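The drawer is still about 20 mm open. All three jars are upright and already under the cabinet roof, so the gripper's wide linkage most likely met the cabinet. I'll turn the gripper 90° so its linkage lies along the drawer, with the camera on the side away from the cabinet, and push again a little higher.

Emit:
{"method": "apply_moves", "body": {"commands": [[[0,0,0,0,-1,0],[0,0,0,0,-1,0],[0,0,0,0,-1,0],[0,0,0,0,-1,0],[0,0,0,0,-1,0],[0,0,0,0,-1,0],[0,0,0,0,-1,0],[0,0,0,0,-1,0]]]}}

```text
clock: 20.52
eef_pos: [541.6, 4.9, 172.7]
tool_rot: [-1.531, 0.005, 1.23]
force: [0.1, 0.1, 0.2]
width: 0.2
```

Emit:
{"method": "apply_moves", "body": {"commands": [[[0,0,0,0,-1,0],[0,0,0,0,-1,0],[0,0,0,0,-1,0],[0,0,0,0,-1,0],[0,0,0,0,-1,0],[0,0,0,0,-1,0],[0,0,0,0,-1,0],[0,0,0,0,-1,0]]]}}

```text
clock: 21.18
eef_pos: [529.1, 18.6, 159.0]
tool_rot: [-1.519, -0.043, 1.981]
force: [-0.2, 0.0, 0.7]
width: 0.0
```

```bash
python3 -c "
from h import *
hs()
d=ld('w8');f=lambda x,y,z:onz(d,((x+.5)/2-.5+150,(y+.5)/2-.5),z,True)
A,B=f(376,52,74),f(377,299,74);H=(A+B)/2;y=np.radians(27.7);ux=np.array([np.cos(y),np.sin(y),0]);C=np.array([478.6,50.6,74])
print(A,B,np.linalg.norm(A-B),H,(H-C)@ux)
p=H-42*ux;p[2]=150;print(p);plan(p,117.7,mx=.6)"
```

```text
21.18 [529.1  18.6 159. ] [-87.01  -2.45 113.49] F [-0.2  0.   0.7] w 0.0 q [ 0.01  0.59 -0.13  1.87  0.07  0.76  1.83]
along 29.81133096295195 side -51.756396513945646 Falong -0.16469199034307067
[551.45118761 153.22557894  74.        ] [605.01566976  55.07505515  74.        ] 111.8153793971045 [578.23342868 104.15031704  74.        ] 113.10724159409345
[541.0468964   84.62695112 150.        ]
[[0.46, 0.08, -0.32, -0.19, -0.28, 0.17], [0.45, 0.08, -0.33, -0.19, -0.28, 0.17], [0.45, 0.08, -0.33, -0.19, -0.28, 0.17]]
```

Emit:
{"method": "apply_moves", "body": {"commands": [[[0.46,0.04,-0.32,-0.19,-0.28,0.17],[0.45,0.04,-0.33,-0.19,-0.28,0.17],[0.45,0.04,-0.33,-0.19,-0.28,0.17],[0,0,0,0,0,0],[0,0,0,0,0,0]]]}}

```text
clock: 21.6
eef_pos: [533.7, 92.1, 145.9]
tool_rot: [-1.561, -0.01, 2.069]
force: [0.4, -2.0, 0.5]
width: 0.1
```

```bash
python3 -c "
from h import *
hs();plan((541,84.6,110),117.7,n=2)"
```

```text
21.6 [533.7  92.1 145.9] [-89.44  -0.59 118.54] F [ 0.4 -2.   0.5] w 0.1 q [-0.13  0.6  -0.13  1.89  0.1   0.67  1.75]
along 68.12817261609597 side 11.134206588604723 Falong -0.5819742113998561
[[-0.13, 0.45, -0.04, -0.06, 0.08, 0.06], [-0.13, 0.45, -0.04, -0.06, 0.08, 0.06]]
```

Emit:
{"method": "apply_moves", "body": {"commands": [[[-0.13,0.4,-0.04,-0.06,0.08,0.06],[-0.13,0.4,-0.04,-0.06,0.08,0.06],[0,0.4,0,0,0,0],[0,0.3,0,0,0,0],[0,0,0,0,0,0],[0,0,0,0,0,0]]]}}

```text
clock: 22.1
eef_pos: [535.3, 87.7, 78.8]
tool_rot: [-1.564, -0.007, 2.059]
force: [0.3, 0.0, 0.7]
width: -0.1
```

```bash
python3 -c "
from h import *
hs();plan((541,84.6,67),117.7,n=1)"
```

```text
22.1 [535.3  87.7  78.8] [-89.61  -0.41 117.98] F [0.3 0.  0.7] w -0.1 q [-0.14  0.7  -0.1   1.94  0.13  0.52  1.73]
along 67.47343248778938 side 6.480571617670936 Falong 0.3196693851774421
[[-0.14, 0.29, -0.09, -0.08, 0.06, 0.08]]
```

Emit:
{"method": "apply_moves", "body": {"commands": [[[-0.14,0.25,-0.1,-0.08,0.06,0.08],[0,0,0,0,0,0],[0,0,-0.15,0,0,0],[0,0,-0.15,0,0,0],[0,0,-0.1,0,0,0],[0,0,0,0,0,0]]]}}

```text
clock: 22.6
eef_pos: [557.0, 93.5, 71.1]
tool_rot: [-1.573, -0.001, 2.054]
force: [0.7, 0.3, -0.0]
width: 0.0
```

```bash
python3 -c "
from h import *
hs();plan((541,84.6,67),117.7,n=1)"
```

```text
22.6 [557.   93.5  71.1] [-9.0100e+01 -8.0000e-02  1.1766e+02] F [ 0.7  0.3 -0. ] w 0.0 q [-0.15  0.73 -0.1   1.89  0.13  0.53  1.72]
along 89.33374834408897 side 1.5215053994779097 Falong 0.7840582893893873
[[-0.01, 0.1, 0.46, 0.02, -0.01, 0.02]]
```

Lower 5 mm to z≈66, then push slowly.

Emit:
{"method": "apply_moves", "body": {"commands": [[[0,0.13,0,0,0,0],[0,0,0,0,0,0],[0,0,-0.06,0,0,0],[0,0,-0.06,0,0,0],[0,0,-0.06,0,0,0],[0,0,-0.06,0,0,0],[0,0,-0.06,0,0,0]]]}}

```text
clock: 23.18
eef_pos: [566.6, 99.0, 66.2]
tool_rot: [-1.569, -0.002, 2.054]
force: [-0.8, -0.9, 0.5]
width: -0.1
```

```bash
python3 -c "
from h import *
hs()"
```

```text
23.18 [566.6  99.   66.2] [-8.9890e+01 -1.1000e-01  1.1767e+02] F [-0.8 -0.9  0.5] w -0.1 q [-0.16  0.75 -0.1   1.86  0.13  0.54  1.72]
along 100.4271776160458 side 1.8960939544569513 Falong -1.1532283710479878
```

Contact again, at about 1.2 N. I'll continue slowly.

Emit:
{"method": "apply_moves", "body": {"commands": [[[0,0,-0.06,0,0,0],[0,0,-0.06,0,0,0],[0,0,-0.06,0,0,0],[0,0,-0.06,0,0,0]]]}}

```text
clock: 23.52
eef_pos: [566.5, 98.9, 65.1]
tool_rot: [-1.548, -0.004, 2.052]
force: [-3.8, -2.7, 4.0]
width: -0.0
```

Emit:
{"method": "apply_moves", "body": {"commands": [[[0,0,-0.05,0,0,0],[0,0,-0.05,0,0,0],[0,0,-0.05,0,0,0]]]}}

```text
clock: 23.77
eef_pos: [566.3, 98.8, 64.4]
tool_rot: [-1.534, -0.005, 2.051]
force: [-5.0, -3.4, 3.8]
width: 0.1
```

```bash
python3 -c "
from h import *
hs()"
```

```text
23.77 [566.3  98.8  64.4] [-87.9   -0.26 117.51] F [-5.  -3.4  3.8] w 0.1 q [-0.17  0.77 -0.09  1.82  0.12  0.59  1.71]
along 100.1091255824958 side 1.9149951003883174 Falong -5.968906612624558
```

The drawer stops again, at about the same handle position. Since the opening above the drawer front is tall, the drawer may already be shut. I'll compute the positions of the front and of the cabinet's front from the last picture.

```bash
python3 -c "
from h import *
np.set_printoptions(precision=1,suppress=True)
d=ld('w8');f=lambda x,y,z:onz(d,((x+.5)/2-.5+150,(y+.5)/2-.5),z,True)
y=np.radians(27.7);ux=np.array([np.cos(y),np.sin(y),0]);C=np.array([478.6,50.6,74])
a=lambda P:(P-C)@ux
print('drawer face top edge',[a(f(*p,95)) for p in((467,150),(469,200),(464,300))],'expected handle 113+35')
print('cab top edge',[a(f(*p,142)) for p in((527,150),(525,200),(520,300),(517,360))])
print('cab bottom corner',a(f(403,411,0)),f(403,411,0),'drawer front bottom',a(f(410,150,0)),a(f(410,150,12)))
d=ld('top0');h=lambda x,y,z:onz(d,((x+.5)/1.5625-.5,(y+.5)/1.5625-.5),z)
print('top0 cab front edge',a(h(363,213,142)),a(h(219,290,142)))
"
```

```text
drawer face top edge [np.float64(146.09661621334604), np.float64(147.40945350095683), np.float64(147.45559797715762)] expected handle 113+35
cab top edge [np.float64(148.88647998634627), np.float64(148.4225337441585), np.float64(148.81296486129003), np.float64(150.1865579684239)]
cab bottom corner 156.3737447746272 [678.7   5.8   0. ] drawer front bottom 152.1889275048424 148.18132069217904
top0 cab front edge 152.00079445904245 148.20267908286422
```

The drawer face is at 147 mm and the cabinet front at about 149 mm, so the drawer was essentially flush and the second push met its end stop. I'll withdraw and check.

Emit:
{"method": "apply_moves", "body": {"commands": [[[0,0,0.15,-0.2,0,0],[0,0,0.4,-0.2,0,0],[0,0,0.5,0,0,0],[0,-0.3,0.5,0,0,0],[0,-0.7,0.2,0,0,0],[0,-0.8,0,0,0,0],[0,-0.8,0,0,0,0],[0,-0.5,0,0,0,0]]]}}

```text
clock: 24.43
eef_pos: [503.8, 66.9, 188.4]
tool_rot: [-1.573, -0.007, 2.053]
force: [1.1, 0.9, -0.1]
width: -0.1
```

Emit:
{"method": "apply_moves", "body": {"commands": [[[-0.5,-0.3,0.3,0,0,0],[-0.8,0,0.3,0,0,0],[-0.8,0,0.3,0,0,0],[-0.8,0,0,0,0,0],[-0.8,0,0,0,0,0],[-0.5,0,0,0,0,0],[0,0,0,0,0,0],[0,0,0,0,0,0]]]}}

```text
clock: 25.1
eef_pos: [565.4, -102.1, 210.5]
tool_rot: [-1.604, 0.006, 2.059]
force: [-1.0, 0.5, -0.4]
width: 0.1
```

```bash
python3 -c "
from h import *
hs();w=grab('wrist','w9');t=grab('top','t9')
a=cv2.convertScaleAbs(cv2.resize(w['image'][:,:,::-1],(400,300),interpolation=2),alpha=1.5)
a=cv2.copyMakeBorder(a,0,180,0,0,cv2.BORDER_CONSTANT)
b=cv2.convertScaleAbs(cv2.resize(t['image'][75:235,105:238,::-1],(400,480),interpolation=2),alpha=1.7)
cv2.imwrite('pics/v9.png',np.hstack([a,b]))"
```

```text
25.1 [ 565.4 -102.1  210.5] [-91.89   0.36 117.97] F [-1.   0.5 -0.4] w 0.1 q [ 0.24  0.53 -0.15  1.78  0.09  0.8   2.11]
along 5.852644290891234 side -175.55033049019713 Falong -0.650150198124456
```

View pics/v9.png

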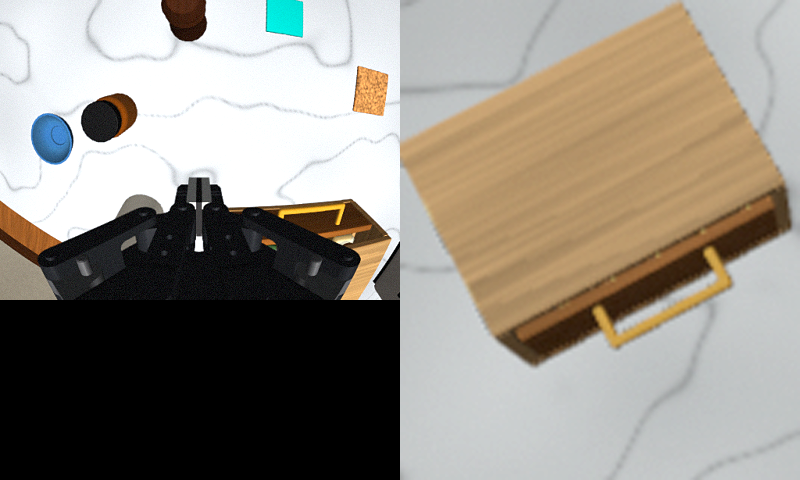

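The top view shows the front seated between the cabinet's side walls and flush at the lower edge ((535,365) to (790,230)). The mill, honey jar, bowl and mats look unmoved. One numeric check on this view, then I hand in.

```bash
python3 -c "
from h import *
np.set_printoptions(precision=1,suppress=True)
d=ld('t9');h=lambda x,y,z:onz(d,((x-400+.5)/400*133-.5+105,(y+.5)/3-.5+75),z)
y=np.radians(27.7);ux=np.array([np.cos(y),np.sin(y),0]);C=np.array([478.6,50.6,74]);a=lambda P:(P-C)@ux
H=(h(616,344,74)+h(732,284,74))/2;print('handle',H,a(H),'-> face',a(H)+35)
print('cab top edge',a(h(497,335,142)),a(h(781,187,142)),'cab bottom corners',a(h(536,366,0)),a(h(790,230,0)))
m=cv2.absdiff(ld('top0')['image'],d['image']).max(2)>40
m[60:240,90:262]=0;m=cv2.morphologyEx(m.astype(np.uint8),cv2.MORPH_OPEN,np.ones((3,3)))
k,l,s,c=cv2.connectedComponentsWithStats(m);print([(r[:5].tolist()) for r in s[1:] if r[4]>15])"
```

```text
handle [582.   98.9  74. ] 114.01930890087644 -> face 149.01930890087644
cab top edge 149.72409488645167 150.9482366294743 cab bottom corners 150.3349570420377 153.73723989309786
[[267, 94, 8, 11, 39], [275, 97, 10, 3, 30], [308, 96, 6, 17, 63], [315, 96, 7, 22, 71], [277, 101, 13, 11, 102], [292, 111, 35, 53, 875], [267, 112, 21, 15, 232], [265, 123, 4, 10, 37], [262, 137, 17, 19, 209], [229, 153, 141, 231, 7202], [306, 159, 22, 26, 428], [348, 198, 26, 22, 396], [296, 222, 23, 22, 380], [249, 371, 4, 13, 40], [234, 382, 10, 2, 20]]
```

```bash
python3 -c "
from h import *
np.set_printoptions(precision=1,suppress=True)
w=ld('w9');s=512/400
f=lambda x,y,z:onz(w,(x*s,y*s),z,True)
print('honey',f(101,120,85),'bowl',f(52,137,35))
t0=ld('top0');t=ld('t9')
d=ld('w2');g=lambda x,y,z:onz(d,(x/1.5625,y/1.5625),z,True)
print('before: honey',g(500,14,85),'bowl',g(612,112,35))
for q,(x,y) in dict(honey=(318,166),mill=(309,230),mug=(278,115),bowl=(348,138)).items():
  print(q,t0['image'][y-3:y+4,x-3:x+4].mean((0,1)),t['image'][y-3:y+4,x-3:x+4].mean((0,1)))"
```

```text
honey [ 599.9 -220.5   85. ] bowl [ 685.4 -309.8   35. ]
before: honey [ 602.1 -226.7   85. ] bowl [ 690.  -313.7   35. ]
honey [15.1 15.  15.2] [79.4 73.9 62.2]
mill [38.6 21.9 12.8] [91.1 84.8 71.7]
mug [133.6 136.2 138.6] [103.6  96.6  81.6]
bowl [35.  59.2 81.9] [37.1 62.6 86.2]
```

The objects that differ in the top view are hidden by the arm (beige pixels). From the wrist camera, the honey jar and bowl agree with the earlier view within measurement error.

```bash
python3 -c "
from h import *
print(finish_job());st()"
```

```text
the job is handed in; nothing more can be done
None
the job is handed in; nothing more can be done
```

The herb jar is on the cork mat in the drawer's empty compartment, the drawer is pushed shut, and I handed the job in at about 25 s of the 51 s limit. No verdict was reported.

**Placing:** I gripped the jar by its cap, turned it about 44° to line up with the drawer, and let go with the jar resting at about 1 N. The picture afterwards showed it upright, with cork visible around it. A picture during closing, with the drawer nearly shut, showed the red, sand and herb jars all upright.

**Closing:** I pushed the handle slowly until the drawer met its stop, with no more than about 10 N on the handle. I first took the resistance for a jam, backed off, turned the gripper and pushed again. It stopped at the same place.

**Last checks:**
- **Drawer:** its front measured about 149 mm and the cabinet front about 150 mm along the slide, so it is flush within the 2 mm calibration.
- **Other objects:** the honey jar and bowl measured within 5 to 7 mm of their earlier positions, which I put down to measurement error. The arm hid the mill, honey jar and mug in the last top view, so I did not measure the mill or mug there, but the arm never went near them.

**Failed or disagreed:**
- While I was setting the jar down, one step pressed it onto the mat with about 57 N for an instant. That was through the held jar, and below the 120 N wrist limit. I eased off and set it down again.
- Small downward steps before that had stalled at the right height without showing a contact force.

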